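Load the reagent holders by size

ROBOT

A 6-joint arm with a two-finger parallel gripper is mounted at the origin on a cart in front of the work surface, level with it; the furniture and walls round the work are solid. World frame = base frame: x ahead of the robot, y to its left, z up, the work surface at z = 0. Lengths are in m, angles in degrees, forces in N, time in s.
With the tool pointing down it reaches from about 0.375 to 0.9 m from the base axis. Payload 3.1 kg.
Tool frame: the origin (TCP) lies between the finger pads; the fingertips stand 11 mm ahead of it and the grasp point (between the pads) lies 8 mm behind it; z points along the fingers, y is the line along which they close (so a half turn about z gives the same grasp; the last joint's range is limited). The gripper opens to 87 mm and grips with 3 to 60 N. Pads are 19 mm wide; open, the fingers measure 117 mm over their backs; the gripper's body (75 mm by 190 mm) begins 51 mm behind the grasp point.
Start: joints at [59.674, 30.224, 82.088, -0, 67.689, -10.227], TCP at [0.215, 0.587, 0.234] pointing down, gripper open.
Joint ranges: [-176.69, 176.69], [-43.24, 126.21], [12.49, 139.97], [-82, 262], [0, 151.66], [-163.58, 163.58]. Speed limits (degrees/s): [159.86, 159.86, 180, 180, 180, 180].

INTERFACE

Orientations are given as a 3x3 rotation matrix whose columns are the frame's x, y, z axes.
In Python, from rig import bot, viewer, workorder, nets gives the robot as it stands. The module is installed in compiled form; this text tells all that it offers.
- The arm moves only by the tool move_arm, never from a script. Its argument "increments" is a list of rows, each a list of 7 numbers: the shift along the tool's x, y, z normalised to -1 to 1, where 1 is 0.3 m, then the turn, a rotation vector about the tool's x, y, z normalised to -1 to 1, where 1 is pi rad, then the opening, from 0 (shut) to 1 (fully open). In form: [[tx, ty, tz, wx, wy, wz, grip], ...]. A call has 1 to 10 rows; each row is the pose to reach, as a shift and turn from the pose commanded when the call began, along the tool's axes at that moment, turning the shorter way round; what a row does not reach only later rows make up. A row lasts 1/12 s, in which the tool goes at most 41.7 mm and 7.16 degrees, less where a joint would pass 70% of its speed; a pose out of reach is approached as far as the arm can. A call with a number of a shift or a turn outside -1 to 1 is refused whole. A call with a gripper value outside its range is refused whole. The fingers move at their own pace and stop on an object; the grip force is fixed at half the most. Time passes only in rows, so rows that repeat a pose let the fingers close. It gives the time, the measured TCP pose, the force, the opening and the grip force at its end, in the units of the state.
- bot.read_state(): the state, without advancing time (a new reading comes with each control period).
- viewer.capture(name): name is "side" or "top"; returns a dict with "image" (384x512x3 uint8, blue, green, red), "K" (3x3 intrinsics, pixels), "eye" and "orientation" of the camera in the world. Camera axes: x right, y up, looking along -z (the intrinsics and any distortion apply to the point x, -y, -z); pixel columns grow to the right and rows downward; lengths in m; the calibration is good to about 2 mm. A picture is of the moment at which its call begins. There is no depth.
- workorder.hand_in(): hands the job in; it is judged then, once.
Trained networks look in the newest picture that a camera, given by its name, has taken for a name from the list of things; names that differ only in an ending like _2 or _b are one class to them, and where a whole thing is asked for, a point or a joint stands for the part that bears it (a point fixed in the world has none). Each returns a list of dicts, best first, with "conf" (0 to 1); they miss things now and then, are a little off and sometimes report something else, mostly with a low value. They report only what shows in the picture. A call takes as long as a camera call. They do not tell look-alikes from the thing itself.
- nets.find_in(camera, thing): "location" ([column, row] in pixels, amid what is visible of it).
The state is a dict: "time_s": time; "joint_positions": joint angles; "qvel": joint speeds; "tau": joint torques, N m; "position": TCP position; "tcp_rot": TCP orientation; "force": force on the tool from outside, world axes, zero at the start; "moment": the same for the moment, N m; "opening": opening from 0.0 (shut) to 1.0 (fully open); "grasp_force": force on a finger pad.
Only numpy, scipy, OpenCV 4.12 (cv2) and the standard library are available. Lean on these libraries where they do the work, as an engineer would, in place of code of your own. Each camera call takes 0.05 s, during which the arm holds its last target. There are 200 camera calls.

TASK

Get the bench ready for the next run: stand the four screw-capped bottles from the row in the middle of the bench upright in the four round holders in front of them, matched by size - the largest bottle in the widest holder, the next largest in the next widest, and so on down to the smallest vial in the narrowest. Set each one down inside its holder without dropping it or knocking a bottle over, and leave the beaker and the roll of labels where they are.

Things in the scene. Friction and masses are not known exactly. Their poses are not given: they have to be found in the camera images.
- wash_reagent_center (a point): Largest bottle: white, round, screw cap (cap fixed, 32 mm wide, top 24 mm). Body 60 mm in diameter, straight sides to 80 mm up, then a shoulder sloping in to the cap; 128 mm tall. Grip at the top of the straight part, so that the palm clears the cap. Loose, upright, in the row with the beaker (bottles at the far edge of the bench are no part of the job). This point is its centre, half-way up (64 mm above its foot); z is its axis, up.
- amber_reagent_center (a point): Second largest bottle: amber-brown with a black screw cap (cap fixed, 25 mm wide, top 24 mm). Body 47 mm in diameter, straight sides to 54 mm up, 98 mm tall. Loose, upright, in the row with the beaker (bottles at the far edge of the bench are no part of the job). This point is its centre, half-way up (49 mm above its foot); z is its axis, up.
- control_bottle_center (a point): Third bottle in size: small amber-brown bottle with a red screw cap (fixed, 23 mm wide, top 16 mm). Body 33 mm in diameter, straight sides to 37 mm up, 62 mm tall. Loose, upright, in the row with the beaker (bottles at the far edge of the bench are no part of the job). This point is its centre, half-way up (31 mm above its foot); z is its axis, up.
- cal_vial_center (a point): Smallest bottle: short white vial with a purple screw cap (fixed, 21 mm wide, top 12 mm). Body 25 mm in diameter, straight sides to 26 mm up, 46 mm tall. Loose, upright, in the row with the beaker (bottles at the far edge of the bench are no part of the job). This point is its centre, half-way up (23 mm above its foot); z is its axis, up.
- holder_xl_seat (a point): The widest of four round aluminium holder cups, fixed to the bench, alike but for width: well 76 mm in inner diameter, 86 mm over the outside, black rubber floor 3 mm above the bench, lip 6 mm above that floor (9 mm above the bench). A bottle stands on the floor inside the lip; on lowering, fingertips should stay above the lip. This point is the centre of the well's floor; z is up.
- holder_l_seat (a point): The second widest of four round aluminium holder cups, fixed to the bench, alike but for width: well 63 mm in inner diameter, 73 mm over the outside, black rubber floor 3 mm above the bench, lip 6 mm above that floor (9 mm above the bench). A bottle stands on the floor inside the lip; on lowering, fingertips should stay above the lip. This point is the centre of the well's floor; z is up.
- holder_m_seat (a point): The third widest of four round aluminium holder cups, fixed to the bench, alike but for width: well 49 mm in inner diameter, 59 mm over the outside, black rubber floor 3 mm above the bench, lip 6 mm above that floor (9 mm above the bench). A bottle stands on the floor inside the lip; on lowering, fingertips should stay above the lip. This point is the centre of the well's floor; z is up.
- holder_s_seat (a point): The narrowest of four round aluminium holder cups, fixed to the bench, alike but for width: well 41 mm in inner diameter, 51 mm over the outside, black rubber floor 3 mm above the bench, lip 6 mm above that floor (9 mm above the bench). A bottle stands on the floor inside the lip; on lowering, fingertips should stay above the lip. This point is the centre of the well's floor; z is up.
- beaker_center (a point): Clear glass beaker without cap, 56 mm wide, 69 mm tall, loose, among the bottles: not to be moved. This point is its centre, half-way up.
- label_roll_center (a point): Roll of white labels lying flat, 68 mm wide, 38 mm high, loose, among the holders: not to be moved. This point is its centre, half-way up.
Things that resemble listed ones, but are neither listed nor needed, are in the scene too. What is shaped like the part that bears wash_reagent_center but green, purple or turquoise is not meant.

How it is judged (in metres and radians):
At the end, for the whole second after the job is handed in: Each bottle stands upright (within 0.1 rad) and at rest on the floor of its own holder (height within 3 to 4 mm), its axis within 12 mm of the well's centre: largest bottle in the widest well, and so on by size. The beaker and label roll are upright and within 20 mm of where they stood (horizontal distance between wash_reagent_center and holder_xl_seat below 0.012 m and height (world z) of wash_reagent_center between 0.063 and 0.07 m and angle between each of wash_reagent_center, amber_reagent_center, control_bottle_center, cal_vial_center's own z axis and vertical below 0.1 rad and linear speed of each of wash_reagent, amber_reagent, control_bottle, cal_vial below 0.02 m/s and horizontal distance between amber_reagent_center and holder_l_seat below 0.012 m and height (world z) of amber_reagent_center between 0.048 and 0.055 m and horizontal distance between control_bottle_center and holder_m_seat below 0.012 m and height (world z) of control_bottle_center between 0.03 and 0.037 m and horizontal distance between cal_vial_center and holder_s_seat below 0.012 m and height (world z) of cal_vial_center between 0.022 and 0.029 m and distance of each of beaker_center, label_roll_center from where it was at the start of the episode below 0.02 m and angle between each of beaker_center, label_roll_center's own z axis and vertical below 0.2 rad); the robot touches nothing.
It fails at once if a bottle is knocked over (leans more than 45 degrees) (angle between any of wash_reagent_center, amber_reagent_center, control_bottle_center, cal_vial_center's own z axis and vertical above 0.785 rad).
It fails at once if a bottle is dropped or thrown (moves faster than 0.7 m/s while the fingers do not touch it) ((linear speed of wash_reagent above 0.7 m/s and contact force between the fingers and wash_reagent below 0.05 N) or (linear speed of amber_reagent above 0.7 m/s and contact force between the fingers and amber_reagent below 0.05 N) or (linear speed of control_bottle above 0.7 m/s and contact force between the fingers and control_bottle below 0.05 N) or (linear speed of cal_vial above 0.7 m/s and contact force between the fingers and cal_vial below 0.05 N)).
It fails at once if the beaker or the label roll is pushed more than 20 mm from its place or tipped (distance of any of beaker_center, label_roll_center from where it was at the start of the episode above 0.02 m or angle between any of beaker_center, label_roll_center's own z axis and vertical above 0.2 rad).
It also fails if it takes over 99 s, if anything falls off the work surface, if the arm or the gripper's body presses on something with over 40 N, if the wrist force passes 120 N, or if a joint passes its speed limit or range.

## Working session

There is one attempt and no reset: what is moved stays moved. The work goes in short steps, Python scripts to look and compute and a tool call to move; the robot and the scene stay as the last step left them, time stands still between calls to the robot, and variables do not carry over. Pictures are saved under pics/ and viewed, at most 14 in all, crops included, and the job is handed in when it is done.

Besides the shell and the picture viewer there is one more tool, called as name(argument=value, ...), one argument or row to a line, values as JSON. move_arm: Moves the arm, as the interface text tells. Its arguments: {"type":"object","properties":{"increments":{"type":"array"}},"required":["increments"]}

```bash
mkdir -p pics; cat > h.py <<'E'
import numpy as np, cv2
from rig import bot, viewer, workorder, nets
def pix2z(c,uv,z):
    K=np.array(c["K"]);R=np.array(c["orientation"]);e=np.array(c["eye"])
    p=np.linalg.solve(K,[uv[0],uv[1],1.]);d=R@np.array([p[0],-p[1],-p[2]])
    return e+d*(z-e[2])/d[2]
def proj(c,P):
    q=np.array(c["orientation"]).T@(np.array(P)-np.array(c["eye"]));q=np.array(c["K"])@[q[0],-q[1],-q[2]]
    return q[:2]/q[2]
Z=dict(wash_reagent_center=.064,amber_reagent_center=.049,control_bottle_center=.031,cal_vial_center=.023,holder_xl_seat=.003,holder_l_seat=.003,holder_m_seat=.003,holder_s_seat=.003,beaker_center=.035,label_roll_center=.019)
E
python3 - <<'E'
from h import *
for n in ("side","top"):
    c=viewer.capture(n);cv2.imwrite(f"pics/{n}0.png",cv2.resize(c["image"],(800,600)))
    print(n,np.round(c["eye"],3),np.round(c["orientation"],3).tolist(),{k:v for k,v in c.items() if k not in("image","eye","orientation")})
    for t,z in Z.items():
        for d in nets.find_in(n,t)[:3]:
            print(t,np.round(d["location"]),round(d["conf"],2),np.round(pix2z(c,d["location"],z),3)[:2])
s=bot.read_state();print(s["time_s"],s["position"],np.round(s["tcp_rot"],3).tolist(),s["opening"])
E
```

```text
side [ 0.267 -0.642  0.636] [[0.962, 0.172, -0.213], [-0.273, 0.559, -0.783], [-0.016, 0.811, 0.584]] {'K': array([[361.0725503 ,   0.        , 252.31295797],
       [  0.        , 361.0725503 , 191.54087301],
       [  0.        ,   0.        ,   1.        ]])}
wash_reagent_center [229. 141.] 0.93 [0.48  0.431]
wash_reagent_center [315. 214.] 0.74 [ 0.598 -0.011]
wash_reagent_center [256. 150.] 0.73 [0.548 0.345]
amber_reagent_center [298. 188.] 0.64 [0.607 0.122]
control_bottle_center [375. 308.] 0.96 [ 0.611 -0.281]
cal_vial_center [296. 187.] 0.27 [0.621 0.164]
holder_xl_seat [278. 275.] 0.85 [ 0.466 -0.122]
holder_l_seat [229. 182.] 0.59 [0.441 0.277]
holder_m_seat [293. 339.] 0.97 [ 0.439 -0.281]
holder_s_seat [237. 206.] 0.52 [0.436 0.15 ]
beaker_center [344. 258.] 0.61 [ 0.614 -0.145]
beaker_center [277. 277.] 0.55 [ 0.451 -0.152]
label_roll_center [264. 239.] 0.91 [ 0.463 -0.018]
top [0.359 0.073 1.282] [[-0.022, 0.996, -0.083], [-1.0, -0.022, 0.005], [0.003, 0.083, 0.997]] {'K': array([[403.07045542,   0.        , 250.05072891],
       [  0.        , 403.07045542, 195.75543
[... 207 characters left out ...]
438]
amber_reagent_center [227. 150.] 0.72 [0.605 0.136]
control_bottle_center [360. 148.] 0.7 [ 0.608 -0.281]
cal_vial_center [182. 153.] 0.5 [0.603 0.278]
cal_vial_center [230. 148.] 0.35 [0.618 0.126]
holder_xl_seat [312. 198.] 0.6 [ 0.455 -0.131]
holder_xl_seat [318. 144.] 0.26 [ 0.628 -0.155]
holder_l_seat [182. 206.] 0.77 [0.437 0.284]
holder_m_seat [363. 200.] 0.79 [ 0.445 -0.292]
holder_s_seat [224. 210.] 0.73 [0.424 0.149]
holder_s_seat [362. 202.] 0.54 [ 0.438 -0.288]
beaker_center [320. 142.] 0.54 [ 0.627 -0.156]
label_roll_center [274. 193.] 0.9 [ 0.471 -0.009]
1.1 [0.21471883 0.58693049 0.23355528] [[-0.939, 0.344, 0.0], [0.344, 0.939, 0.0], [-0.0, 0.0, -1.0]] 0.9982835103618527
```

View pics/top0.png

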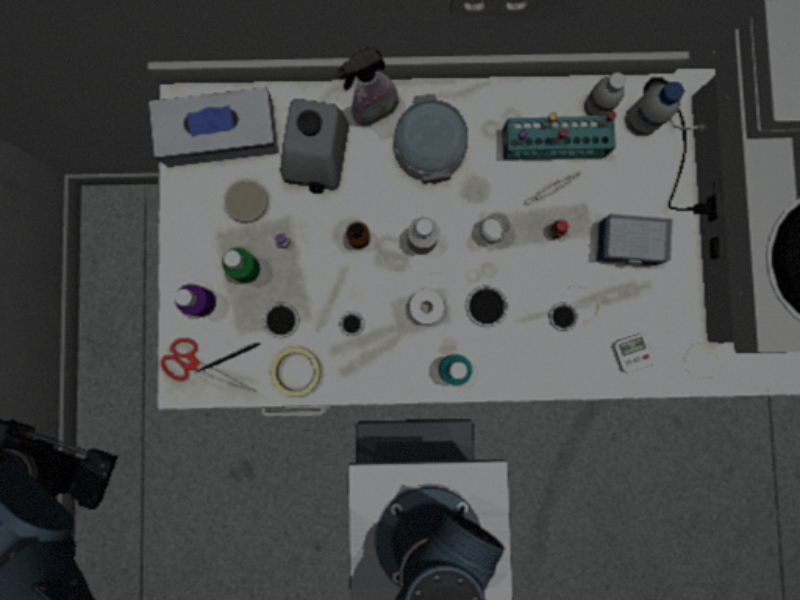

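View pics/side0.png

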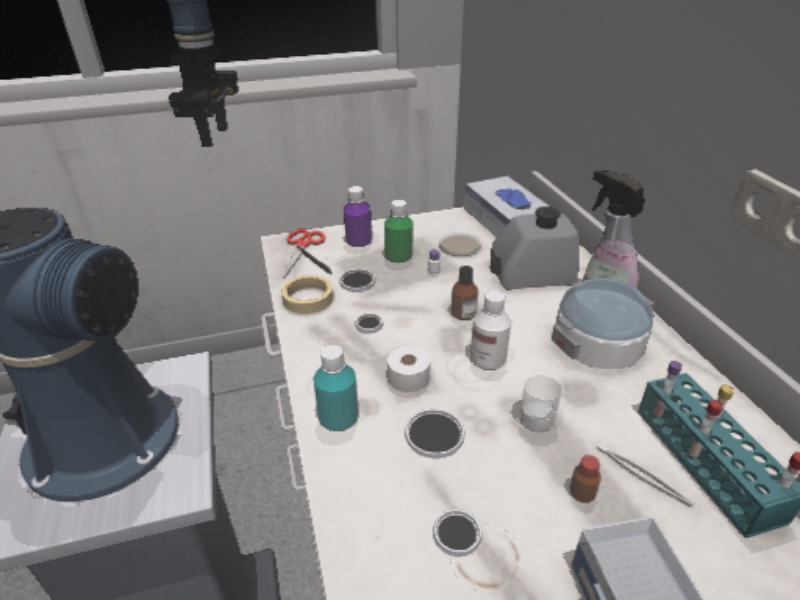

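The top view (800x600 px) shows the row: vial (282,240), amber (357,235), wash (423,235), beaker (492,230) and control (559,230). The holders are L (282,320), S (352,323), XL (487,306) and M (562,317), with the roll at (426,307). The side view agrees, and the green, purple and teal bottles are decoys. Next I refine the positions.

```bash
python3 - <<'E'
from h import *
H=dict(l=(.438,.281,63),s=(.430,.149,41),xl=(.458,-.127,76),m=(.442,-.287,49))
B=dict(wash=(.598,-.003,.060,.08,.032,.128),amber=(.605,.130,.047,.054,.025,.098),control=(.610,-.281,.033,.037,.023,.062),vial=(.603,.278,.025,.026,.021,.046))
a=np.linspace(0,2*np.pi,60)
def circ(c,x,y,z,d): return np.array([proj(c,(x+d/2*np.cos(t),y+d/2*np.sin(t),z)) for t in a])
for n in ("top","side"):
    c=viewer.capture(n);im=c["image"]; g=im.max(2)
    for k,(x,y,d) in H.items():
        m=np.zeros(g.shape,np.uint8);cv2.fillPoly(m,[circ(c,x,y,.003,d/1000+.01).astype(int)],1)
        t=(g<45)&(m>0)
        nn,l,st,ce=cv2.connectedComponentsWithStats(t.astype(np.uint8))
        i=1+st[1:,4].argmax();print(n,k,st[i,4],np.round(pix2z(c,ce[i],.004)[:2],4))
    hsv=cv2.cvtColor(im,cv2.COLOR_BGR2HSV)
    S=6 if n=="top" else 5; tiles=[]
    for k,(x,y,d,zs,dc,h) in B.items():
        u,v=proj(c,(x,y,h/2)); u,v=int(u)-33,int(v)-25
        t=cv2.resize(cv2.convertScaleAbs(im[v:v+50,u:u+66],alpha=1.6),(396,300),interpolation=cv2.INTER_CUBIC)
        for z,dd,col in((0,d,(0,255,0)),(zs,d,(255,255,0)),(h,dc,(0,0,255))):
            p=(circ(c,x,y,z,dd)-[u,v]+.5)*6
            cv2.polylines(t,[p.astype(int)],True,col,1)
        tiles.append(t)
    cv2.imwrite(f"pics/{n}1.png",np.vstack([np.hstack(tiles[:2]),np.hstack(tiles[2:])]))
E
```

```text
top l 252 [0.4423 0.2917]
top s 92 [0.4316 0.1486]
top xl 369 [ 0.4615 -0.1274]
top m 143 [ 0.4367 -0.2823]Traceback (most recent call last):
  File "<stdin>", line 12, in <module>
ValueError: attempt to get argmax of an empty sequence
```

View pics/top1.png

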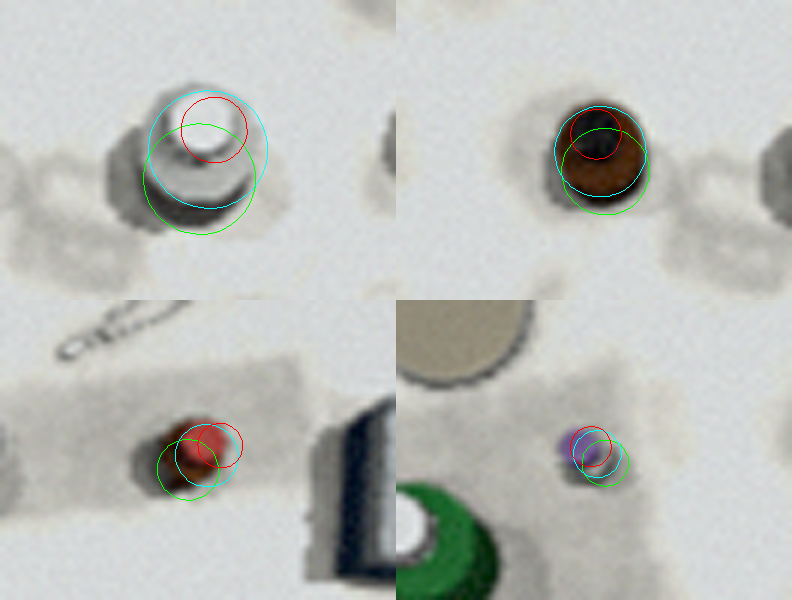

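The top overlay shows the caps offset from the model: wash about 15 px left and 5 px up, amber about 5 px up, control 14 px left, vial 9 px left. I'll correct for that and check from the side.

```bash
cat >> h.py <<'E'
H=dict(l=(.4423,.2917,63),s=(.4316,.1486,41),xl=(.4615,-.1274,76),m=(.4367,-.2823,49))
B=dict(wash=(.6005,.004,.060,.08,.032,.128),amber=(.608,.131,.047,.054,.025,.098),control=(.6105,-.2735,.033,.037,.023,.062),vial=(.603,.283,.025,.026,.021,.046))
a=np.linspace(0,2*np.pi,60)
def circ(c,x,y,z,d): return np.array([proj(c,(x+d/2*np.cos(t),y+d/2*np.sin(t),z)) for t in a])
def tile(c,cx,rings,w=66,h=50,S=6):
    u,v=(np.round(proj(c,cx)).astype(int)-[w//2,h//2]).clip(0)
    t=cv2.resize(cv2.convertScaleAbs(c["image"][v:v+h,u:u+w],alpha=1.5),(w*S,h*S),interpolation=cv2.INTER_CUBIC)
    for x,y,z,d,col in rings: cv2.polylines(t,[((circ(c,x,y,z,d)-[u,v]+.5)*S).astype(int)],True,col,1)
    return t
def brings(x,y,d,zs,dc,h,z0=0): return [(x,y,z0,d,(0,255,0)),(x,y,z0+zs,d,(255,255,0)),(x,y,z0+h,dc,(0,0,255))]
E
python3 - <<'E'
from h import *
c=viewer.capture("side")
T=[tile(c,(*b[:2],b[5]/2),brings(*b),66,50,4) for b in B.values()]+[tile(c,(*v[:2],.003),[(*v[:2],.003,v[2]/1e3,(0,0,255)),(*v[:2],.009,v[2]/1e3+.01,(0,255,0))],66,50,4) for v in H.values()]
cv2.imwrite("pics/side1.png",np.vstack([np.hstack(T[i:i+3]) for i in(0,3)]+[np.hstack(T[6:8]+[T[0]*0])]))
E
```

```text
(no output)
```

View pics/side1.png

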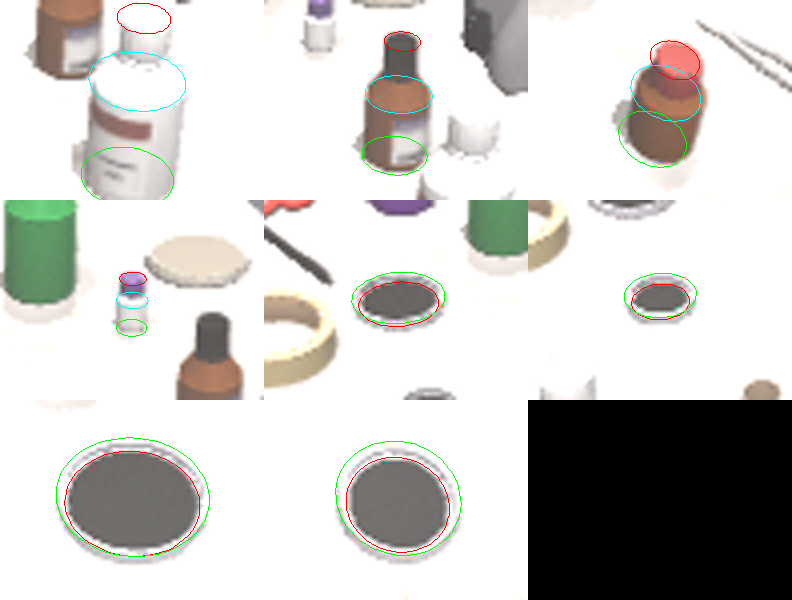

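Both views agree to within about 3 mm. I'll nudge control to y = -0.277 and the holders by about -1.5 mm in y. Now a move planner helper, starting with amber at closing yaw -36°, which stays clear of the green and purple decoys when placing.

```bash
cat >> h.py <<'E'
from scipy.spatial.transform import Rotation as Ro
def plan(*tg):
    "tg: (x,y,z,yaw of closing axis) -> normalised rows from the present pose"
    s=bot.read_state();R=np.array(s["tcp_rot"]);p=np.array(s["position"])
    print(round(s["time_s"],2),np.round(p,4),round(s["opening"],3),round(s["grasp_force"],1),np.round(s["force"],1))
    for x,y,z,w in tg:
        w=np.radians(w);yv=[np.cos(w),np.sin(w),0];T=np.column_stack([np.cross(yv,[0,0,-1]),yv,[0,0,-1]])
        d=R.T@(np.array([x,y,z])-p)/.3;r=Ro.from_matrix(R.T@T).as_rotvec()/np.pi
        print(np.round(d,3).tolist(),np.round(r,3).tolist(),"rows",round(np.linalg.norm(d)*.3/.0417,1),round(np.linalg.norm(r)*180/7.16,1))
E
python3 -c "
from h import *
plan((.40,.36,.234,0),(.608,.131,.234,-36))"
```

```text
1.25 [0.2147 0.5869 0.2336] 1.0 0.0 [ 0.7 -0.1  0.1]
[-0.84, -0.498, -0.001] [0.0, 0.0, 0.388] rows 7.0 9.8
[-1.753, -0.977, -0.001] [0.0, -0.0, 0.588] rows 14.4 14.8
```

move_arm(
  increments=[
    [-0.84,-0.498,0,0,0,0.388,1],
    [-0.84,-0.498,0,0,0,0.388,1],
    [-0.84,-0.498,0,0,0,0.388,1],
    [-0.84,-0.498,0,0,0,0.388,1],
    [-0.84,-0.498,0,0,0,0.388,1],
    [-0.84,-0.498,0,0,0,0.388,1],
    [-0.84,-0.498,0,0,0,0.388,1],
    [-0.84,-0.498,0,0,0,0.388,1],
    [-0.84,-0.498,0,0,0,0.388,1],
    [-0.84,-0.498,0,0,0,0.388,1],
  ],
)

```text
time_s: 2.08
position: [0.4011, 0.359, 0.2337]
tcp_rot: [[0.008, 1.0, 0.0], [1.0, -0.008, 0.0], [0.0, 0.0, -1.0]]
force: [-0.1, 0.3, -0.7]
opening: 0.996
grasp_force: 0.0
```

```bash
python3 -c "
from h import *
plan((.608,.131,.16,-36),(.608,.131,.042,-36))"
```

```text
2.08 [0.4011 0.359  0.2337] 0.996 0.0 [-0.1  0.3 -0.7]
[-0.755, 0.695, 0.246] [0.0, -0.0, 0.198] rows 7.6 5.0
[-0.755, 0.695, 0.639] [0.0, -0.0, 0.198] rows 8.7 5.0
```

move_arm(
  increments=[
    [-0.755,0.695,0.246,0,0,0.198,1],
    [-0.755,0.695,0.246,0,0,0.198,1],
    [-0.755,0.695,0.246,0,0,0.198,1],
    [-0.755,0.695,0.246,0,0,0.198,1],
    [-0.755,0.695,0.246,0,0,0.198,1],
    [-0.755,0.695,0.246,0,0,0.198,1],
    [-0.755,0.695,0.246,0,0,0.198,1],
    [-0.755,0.695,0.246,0,0,0.198,1],
    [-0.755,0.695,0.246,0,0,0.198,1],
    [-0.755,0.695,0.246,0,0,0.198,1],
  ],
)

```text
time_s: 2.92
position: [0.6093, 0.1324, 0.159]
tcp_rot: [[0.584, 0.812, -0.001], [0.812, -0.584, 0.0], [-0.0, -0.001, -1.0]]
force: [-0.0, 0.7, 0.0]
opening: 1.0
grasp_force: 0.0
```

```bash
python3 - <<'E'
from h import *
plan((.608,.131,.042,-36))
c=viewer.capture("side");d=viewer.capture("top");b=B["amber"]
T=[tile(k,(*b[:2],.09),brings(*b),80,80,5) for k in(c,d)]
cv2.imwrite("pics/g1.png",np.hstack(T))
E
```

```text
2.92 [0.6093 0.1324 0.159 ] 1.0 0.0 [-0.   0.7  0. ]
[-0.006, -0.0, 0.39] [-0.0, 0.0, 0.001] rows 2.8 0.0
```

View pics/g1.png

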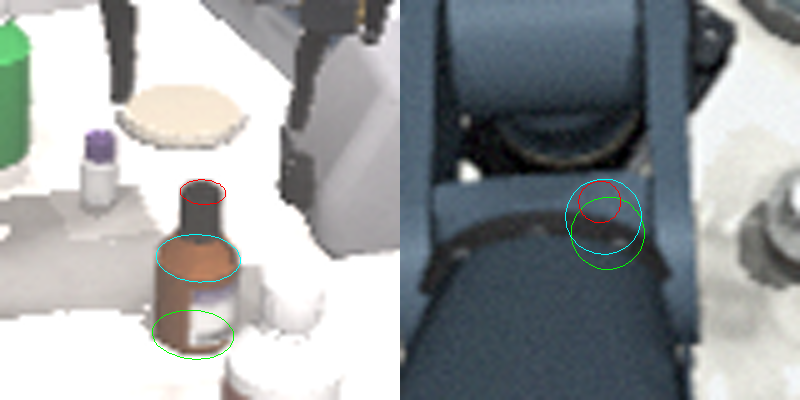

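The side crop shows the open fingers at (120,100) and (295,200), straddling the amber cap at (203,190), and the model rings fit. I lower and close.

move_arm(
  increments=[
    [-0.006,0,0.1,0,0,0,1],
    [-0.006,0,0.2,0,0,0,1],
    [-0.006,0,0.3,0,0,0,1],
    [-0.006,0,0.36,0,0,0,1],
    [-0.006,0,0.39,0,0,0,1],
    [-0.006,0,0.39,0,0,0,1],
    [-0.006,0,0.39,0,0,0,0],
    [-0.006,0,0.39,0,0,0,0],
    [-0.006,0,0.39,0,0,0,0],
    [-0.006,0,0.39,0,0,0,0],
  ],
)

```text
time_s: 3.85
position: [0.6087, 0.1325, 0.0443]
tcp_rot: [[0.582, 0.813, 0.003], [0.813, -0.582, 0.0], [0.002, 0.002, -1.0]]
force: [-0.3, -1.0, 0.1]
opening: 0.777
grasp_force: 0.0
```

```bash
python3 -c "
from h import *
plan((.608,.131,.112,-36),(.442,.29,.112,-36),(.442,.29,.055,-36))"
```

```text
3.85 [0.6087 0.1325 0.0443] 0.777 0.0 [-0.3 -1.   0.1]
[-0.005, 0.001, -0.226] [0.001, -0.001, 0.002] rows 1.6 0.1
[0.104, -0.757, -0.227] [0.001, -0.001, 0.002] rows 5.7 0.1
[0.104, -0.757, -0.037] [0.001, -0.001, 0.002] rows 5.5 0.1
```

move_arm(
  increments=[
    [0,0,0,0,0,0,0],
    [0,0,0,0,0,0,0],
    [0,0,0,0,0,0,0],
    [0,0,0,0,0,0,0],
    [0,0,0,0,0,0,0],
    [0,0,0,0,0,0,0],
    [0,0,0,0,0,0,0],
    [0,0,0,0,0,0,0],
  ],
)

```text
time_s: 4.52
position: [0.6082, 0.1321, 0.0431]
tcp_rot: [[0.582, 0.813, 0.001], [0.813, -0.582, -0.0], [0.0, 0.001, -1.0]]
force: [0.4, -1.7, 4.0]
opening: 0.523
grasp_force: 30.0
```

```bash
python3 -c "
from h import *
plan((.608,.131,.112,-36),(.442,.29,.112,-36),(.442,.29,.055,-36))"
```

```text
4.52 [0.6082 0.1321 0.0431] 0.523 30.0 [ 0.4 -1.7  4. ]
[-0.003, 0.002, -0.23] [0.0, -0.0, 0.002] rows 1.7 0.1
[0.106, -0.756, -0.23] [0.0, -0.0, 0.002] rows 5.7 0.1
[0.106, -0.757, -0.04] [0.0, -0.0, 0.002] rows 5.5 0.1
```

move_arm(
  increments=[
    [0,0,-0.06,0,0,0,0],
    [0,0,-0.15,0,0,0,0],
    [0.01,-0.08,-0.23,0,0,0,0],
    [0.03,-0.18,-0.23,0,0,0,0],
    [0.045,-0.3,-0.23,0,0,0,0],
    [0.06,-0.42,-0.23,0,0,0,0],
    [0.077,-0.54,-0.23,0,0,0,0],
    [0.09,-0.65,-0.23,0,0,0,0],
    [0.1,-0.72,-0.23,0,0,0,0],
    [0.106,-0.756,-0.23,0,0,0,0],
  ],
)

```text
time_s: 5.35
position: [0.438, 0.2913, 0.1111]
tcp_rot: [[0.58, 0.815, -0.004], [0.815, -0.58, -0.001], [-0.003, -0.003, -1.0]]
force: [-0.0, 0.3, -1.2]
opening: 0.526
grasp_force: 29.9
```

```bash
python3 - <<'E'
from h import *
plan((.442,.29,.0465,-36))
c=viewer.capture("side");b=B["amber"];s=bot.read_state()["position"]
cv2.imwrite("pics/p1.png",tile(c,(.442,.29,.06),brings(s[0],s[1],*b[2:],s[2]-.0431)+[(.442,.29,.009,.073,(255,0,255))],80,80,5))
E
```

```text
5.35 [0.438  0.2913 0.1111] 0.526 29.9 [-0.   0.3 -1.2]
[0.005, 0.014, 0.215] [-0.001, 0.001, 0.003] rows 1.6 0.1
```

View pics/p1.png

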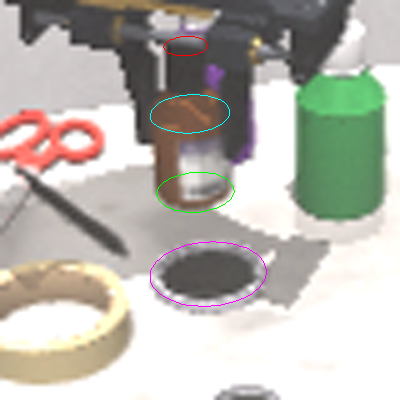

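The side crop shows amber upright in the grip, rings within 1 px, above holder L at (208,273). I let it settle, lowering partway.

move_arm(
  increments=[
    [0,0,0.04,0,0,0,0],
    [0,0,0.1,0,0,0,0],
    [0,0,0.14,0,0,0,0],
    [0,0,0.15,0,0,0,0],
    [0,0,0.15,0,0,0,0],
    [0,0,0.15,0,0,0,0],
  ],
)

```text
time_s: 5.9
position: [0.4427, 0.2897, 0.0667]
tcp_rot: [[0.583, 0.813, 0.0], [0.813, -0.583, 0.0], [0.0, 0.0, -1.0]]
force: [0.7, -0.1, -0.8]
opening: 0.527
grasp_force: 29.9
```

```bash
python3 - <<'E'
from h import *
plan((.442,.29,.0465,-36))
E
```

```text
5.9 [0.4427 0.2897 0.0667] 0.527 29.9 [ 0.7 -0.1 -0.8]
[-0.001, -0.002, 0.067] [0.0, -0.0, 0.002] rows 0.5 0.1
```

move_arm(
  increments=[
    [0,0,0.03,0,0,0,0],
    [0,0,0.05,0,0,0,0],
    [0,0,0.062,0,0,0,0],
    [0,0,0.067,0,0,0,0],
    [0,0,0.067,0,0,0,0],
    [0,0,0.067,0,0,0,0],
    [0,0,0.067,0,0,0,0.65],
    [0,0,0.067,0,0,0,0.8],
    [0,0,0.067,0,0,0,1],
    [0,0,0.067,0,0,0,1],
  ],
)

```text
time_s: 6.73
position: [0.4419, 0.2902, 0.0469]
tcp_rot: [[0.582, 0.813, 0.001], [0.813, -0.582, 0.0], [0.0, 0.0, -1.0]]
force: [-0.8, 0.5, -0.4]
opening: 0.746
grasp_force: 0.0
```

```bash
python3 - <<'E'
from h import *
plan((.442,.29,.16,-36))
c=viewer.capture("side");b=B["amber"]
cv2.imwrite("pics/p2.png",tile(c,(.442,.29,.04),brings(.442,.29,*b[2:],.003)+[(.442,.29,.009,.073,(255,0,255))],80,80,5))
E
```

```text
6.73 [0.4419 0.2902 0.0469] 0.746 0.0 [-0.8  0.5 -0.4]
[-0.0, 0.001, -0.377] [0.0, -0.0, 0.002] rows 2.7 0.1
```

View pics/p2.png

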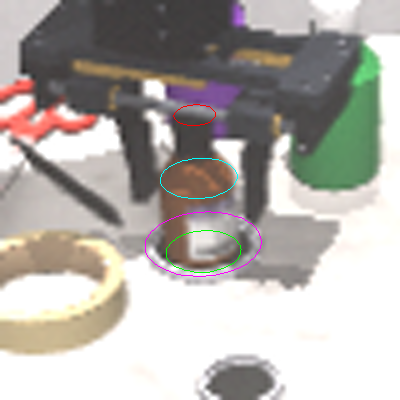

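The crop shows amber standing inside holder L, centred on the rings at (203,250), with the fingers open. Next, rise and go over the vial.

move_arm(
  increments=[
    [0,0,-0.05,0,0,0,1],
    [0,0,-0.15,0,0,0,1],
    [0,0,-0.28,0,0,0,1],
    [0,0,-0.38,0,0,0,1],
    [0,0,-0.38,0,0,0,1],
  ],
)

```text
time_s: 7.2
position: [0.4455, 0.2917, 0.1664]
tcp_rot: [[0.582, 0.813, 0.012], [0.813, -0.582, 0.005], [0.011, 0.007, -1.0]]
force: [0.5, -0.7, 0.2]
opening: 0.992
grasp_force: 0.0
```

```bash
python3 - <<'E'
from h import *
plan((.603,.283,.16,34))
E
```

```text
7.2 [0.4455 0.2917 0.1664] 0.992 0.0 [ 0.5 -0.7  0.2]
[0.281, 0.444, 0.027] [0.004, -0.002, -0.386] rows 3.8 9.7
```

move_arm(
  increments=[
    [0.293,0.45,0,0,0,-0.388,1],
    [0.293,0.45,0,0,0,-0.388,1],
    [0.293,0.45,0,0,0,-0.388,1],
    [0.293,0.45,0,0,0,-0.388,1],
    [0.293,0.45,0,0,0,-0.388,1],
    [0.293,0.45,0,0,0,-0.388,1],
    [0.293,0.45,0,0,0,-0.388,1],
    [0.293,0.45,0,0,0,-0.388,1],
    [0.293,0.45,0,0,0,-0.388,1],
    [0.293,0.45,0,0,0,-0.388,1],
  ],
)

```text
time_s: 8.03
position: [0.6022, 0.2828, 0.1596]
tcp_rot: [[-0.568, 0.823, -0.002], [0.823, 0.568, -0.0], [0.001, -0.002, -1.0]]
force: [-0.3, -0.0, -0.7]
opening: 0.999
grasp_force: 0.0
```

```bash
python3 - <<'E'
from h import *
plan((.603,.283,.020,34))
E
```

```text
8.03 [0.6022 0.2828 0.1596] 0.999 0.0 [-0.3 -0.  -0.7]
[-0.001, 0.003, 0.465] [-0.0, -0.0, 0.003] rows 3.3 0.1
```

move_arm(
  increments=[
    [0,0,0.09,0,0,0,1],
    [0,0,0.19,0,0,0,1],
    [0,0,0.29,0,0,0,1],
    [0,0,0.38,0,0,0,0.9],
    [0,0,0.43,0,0,0,0.8],
    [0,0,0.458,0,0,0,0.7],
    [0,0,0.465,0,0,0,0.6],
    [0,0,0.465,0,0,0,0.5],
    [0,0,0.465,0,0,0,0.5],
    [0,0,0.465,0,0,0,0.5],
  ],
)

```text
time_s: 8.87
position: [0.6038, 0.2834, 0.0227]
tcp_rot: [[-0.563, 0.826, 0.003], [0.826, 0.563, 0.001], [-0.001, 0.003, -1.0]]
force: [-0.4, 0.9, 0.2]
opening: 0.561
grasp_force: 0.0
```

```bash
python3 - <<'E'
from h import *
plan((.603,.283,.020,34))
c=viewer.capture("side");b=B["vial"]
cv2.imwrite("pics/g2.png",tile(c,(*b[:2],.03),brings(*b),60,60,8))
E
```

```text
8.87 [0.6038 0.2834 0.0227] 0.561 0.0 [-0.4  0.9  0.2]
[0.001, -0.003, 0.009] [0.001, 0.0, 0.001] rows 0.1 0.0
```

View pics/g2.png

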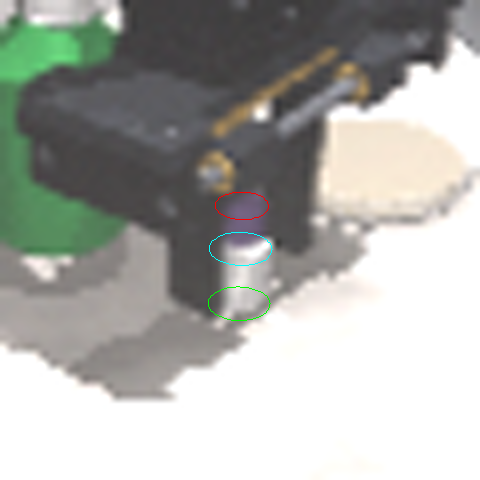

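The crop shows the vial (242,260) between the fingers, clear of the green bottle. I close the gripper.

move_arm(
  increments=[
    [0,0,0,0,0,0,0.3],
    [0,0,0,0,0,0,0],
    [0,0,0,0,0,0,0],
    [0,0,0,0,0,0,0],
    [0,0,0,0,0,0,0],
    [0,0,0,0,0,0,0],
    [0,0,0,0,0,0,0],
    [0,0,0,0,0,0,0],
    [0,0,0,0,0,0,0],
  ],
)

```text
time_s: 9.67
position: [0.6029, 0.2831, 0.0214]
tcp_rot: [[-0.563, 0.826, 0.0], [0.826, 0.563, 0.0], [-0.0, 0.0, -1.0]]
force: [-0.2, -0.1, 3.5]
opening: 0.271
grasp_force: 30.0
```

```bash
python3 - <<'E'
from h import *
plan((.603,.283,.16,34),(.431,.147,.16,10))
E
```

```text
9.67 [0.6029 0.2831 0.0214] 0.271 30.0 [-0.2 -0.1  3.5]
[-0.001, 0.0, -0.462] [0.0, 0.0, 0.001] rows 3.3 0.0
[-0.053, -0.729, -0.462] [0.0, 0.0, 0.135] rows 6.2 3.4
```

move_arm(
  increments=[
    [0,0,-0.07,0,0,0,0],
    [0,0,-0.17,0,0,0,0],
    [0,-0.03,-0.27,0,0,0,0],
    [-0.01,-0.12,-0.33,0,0,0,0],
    [-0.02,-0.24,-0.33,0,0,0,0],
    [-0.03,-0.37,-0.33,0,0,0,0],
    [-0.037,-0.5,-0.33,0,0,0,0],
    [-0.046,-0.62,-0.33,0,0,0,0],
    [-0.05,-0.7,-0.33,0,0,0,0],
    [-0.053,-0.729,-0.33,0,0,0,0],
  ],
)

```text
time_s: 10.5
position: [0.4258, 0.1452, 0.1198]
tcp_rot: [[-0.562, 0.827, -0.007], [0.827, 0.562, -0.001], [0.003, -0.006, -1.0]]
force: [0.2, 0.2, 0.0]
opening: 0.273
grasp_force: 30.0
```

move_arm(
  increments=[
    [0,0,0.04,0,0,0,0],
    [0,0,0.11,0,0,0,0],
    [0,0,0.18,0,0,0,0],
    [0,0,0.23,0,0,0,0],
    [0,0,0.24,0,0,0,0],
    [0,0,0.24,0,0,0,0],
    [0,0,0.24,0,0,0,0],
  ],
)

```text
time_s: 11.08
position: [0.4317, 0.147, 0.0483]
tcp_rot: [[-0.563, 0.826, 0.001], [0.826, 0.563, 0.0], [-0.0, 0.001, -1.0]]
force: [0.5, 0.3, 0.1]
opening: 0.269
grasp_force: 30.0
```

```bash
python3 - <<'E'
from h import *
plan((.431,.147,.0246,34))
c=viewer.capture("side");b=B["vial"];s=bot.read_state()["position"]
cv2.imwrite("pics/p3.png",tile(c,(.431,.147,.03),brings(s[0],s[1],*b[2:],s[2]-.0214)+[(.431,.147,.009,.051,(255,0,255))],60,60,8))
E
```

```text
11.08 [0.4317 0.147  0.0483] 0.269 30.0 [0.5 0.3 0.1]
[0.001, -0.002, 0.079] [0.0, 0.0, 0.002] rows 0.6 0.0
```

View pics/p3.png

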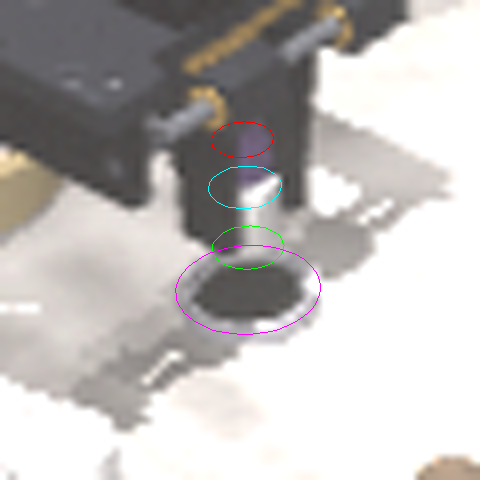

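The crop shows the vial aligned (right edges on the rings, left part hidden by a finger) above holder S at (248,290). I lower and release.

move_arm(
  increments=[
    [0,0,0.03,0,0,0,0],
    [0,0,0.06,0,0,0,0],
    [0,0,0.075,0,0,0,0],
    [0,0,0.079,0,0,0,0],
    [0,0,0.079,0,0,0,0],
    [0,0,0.079,0,0,0,0],
    [0,0,0.079,0,0,0,0.4],
    [0,0,0.079,0,0,0,0.6],
    [0,0,0.079,0,0,0,0.8],
    [0,0,0.079,0,0,0,0.8],
  ],
)

```text
time_s: 11.97
position: [0.4309, 0.1468, 0.0243]
tcp_rot: [[-0.563, 0.826, -0.0], [0.826, 0.563, -0.0], [0.0, -0.0, -1.0]]
force: [0.1, 0.5, 1.2]
opening: 0.491
grasp_force: 0.0
```

move_arm(
  increments=[
    [0,0,0,0,0,0,0.9],
    [0,0,-0.03,0,0,0,1],
    [0,0,-0.1,0,0,0,1],
    [0,0,-0.2,0,0,0,1],
    [0,0,-0.32,0,0,0,1],
    [0,0,-0.43,0,0,0,1],
    [0,0,-0.5,0,0,0,1],
    [0,0,-0.5,0,0,0,1],
    [0,0,-0.5,0,0,0,1],
  ],
)

```text
time_s: 12.72
position: [0.4315, 0.1469, 0.1761]
tcp_rot: [[-0.563, 0.826, 0.004], [0.826, 0.563, 0.0], [-0.002, 0.003, -1.0]]
force: [0.3, -0.7, -0.7]
opening: 0.995
grasp_force: 0.0
```

```bash
python3 - <<'E'
from h import *
plan((.6005,.004,.175,30))
E
```

```text
12.72 [0.4315 0.1469 0.1761] 0.995 0.0 [ 0.3 -0.7 -0.7]
[-0.711, 0.197, 0.006] [0.001, 0.001, 0.024] rows 5.3 0.6
```

move_arm(
  increments=[
    [-0.711,0.197,0,0,0,0.024,1],
    [-0.711,0.197,0,0,0,0.024,1],
    [-0.711,0.197,0,0,0,0.024,1],
    [-0.711,0.197,0,0,0,0.024,1],
    [-0.711,0.197,0,0,0,0.024,1],
    [-0.711,0.197,0,0,0,0.024,1],
    [-0.711,0.197,0,0,0,0.024,1],
    [-0.711,0.197,0,0,0,0.024,1],
    [-0.711,0.197,0,0,0,0.024,1],
  ],
)

```text
time_s: 13.47
position: [0.5974, 0.0047, 0.1728]
tcp_rot: [[-0.499, 0.866, -0.005], [0.866, 0.499, 0.001], [0.004, -0.004, -1.0]]
force: [-0.7, 0.5, 0.5]
opening: 0.999
grasp_force: 0.0
```

```bash
python3 - <<'E'
from h import *
plan((.6005,.004,.0715,30))
c=viewer.capture("side")
b=B["wash"];v=B["vial"]
T=[tile(c,(*b[:2],.1),brings(*b),80,80,5),tile(c,(.431,.147,.03),brings(.431,.147,*v[2:],.003)+[(.431,.147,.009,.051,(255,0,255))],80,80,5)]
cv2.imwrite("pics/g3.png",np.hstack(T))
E
```

```text
13.47 [0.5974 0.0047 0.1728] 0.999 0.0 [-0.7  0.5  0.5]
[-0.008, 0.009, 0.338] [-0.001, -0.001, -0.0] rows 2.4 0.0
```

View pics/g3.png

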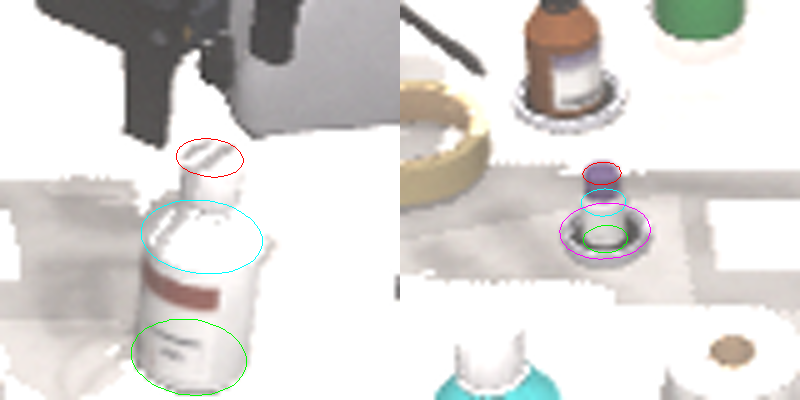

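The crops show amber and the vial seated in L and S. The wash cap at (210,158) matches its rings. I lower and grip.

move_arm(
  increments=[
    [0,0,0.06,0,0,0,1],
    [0,0,0.14,0,0,0,1],
    [0,0,0.22,0,0,0,1],
    [0,0,0.29,0,0,0,1],
    [0,0,0.33,0,0,0,1],
    [0,0,0.342,0,0,0,0.9],
    [0,0,0.342,0,0,0,0.8],
    [0,0,0.342,0,0,0,0],
    [0,0,0.342,0,0,0,0],
    [0,0,0.342,0,0,0,0],
  ],
)

```text
time_s: 14.35
position: [0.6008, 0.0037, 0.0732]
tcp_rot: [[-0.499, 0.866, 0.003], [0.866, 0.499, -0.0], [-0.002, 0.002, -1.0]]
force: [0.3, -0.2, -0.4]
opening: 0.704
grasp_force: 0.0
```

move_arm(
  increments=[
    [0,0,0,0,0,0,0],
    [0,0,0,0,0,0,0],
    [0,0,0,0,0,0,0],
    [0,0,0,0,0,0,0],
  ],
)

```text
time_s: 14.68
position: [0.6005, 0.0035, 0.0731]
tcp_rot: [[-0.499, 0.867, 0.002], [0.867, 0.499, -0.0], [-0.001, 0.001, -1.0]]
force: [-0.5, -0.4, 5.7]
opening: 0.673
grasp_force: 30.0
```

```bash
python3 - <<'E'
from h import *
plan((.461,-.129,.13,30))
E
```

```text
14.68 [0.6005 0.0035 0.0731] 0.673 30.0 [-0.5 -0.4  5.7]
[-0.151, -0.623, -0.19] [0.0, 0.0, -0.0] rows 4.8 0.0
```

move_arm(
  increments=[
    [0,0,-0.05,0,0,0,0],
    [0,0,-0.12,0,0,0,0],
    [0,-0.02,-0.19,0,0,0,0],
    [-0.02,-0.09,-0.22,0,0,0,0],
    [-0.045,-0.19,-0.22,0,0,0,0],
    [-0.07,-0.3,-0.22,0,0,0,0],
    [-0.1,-0.41,-0.22,0,0,0,0],
    [-0.13,-0.52,-0.22,0,0,0,0],
    [-0.145,-0.59,-0.22,0,0,0,0],
    [-0.151,-0.623,-0.22,0,0,0,0],
  ],
)

```text
time_s: 15.52
position: [0.4579, -0.1299, 0.1376]
tcp_rot: [[-0.497, 0.868, -0.002], [0.868, 0.497, 0.001], [0.002, -0.002, -1.0]]
force: [0.0, -0.3, -1.7]
opening: 0.675
grasp_force: 29.9
```

move_arm(
  increments=[
    [0,0,0.02,0,0,0,0],
    [0,0,0.06,0,0,0,0],
    [0,0,0.1,0,0,0,0],
    [0,0,0.13,0,0,0,0],
    [0,0,0.14,0,0,0,0],
    [0,0,0.14,0,0,0,0],
    [0,0,0.14,0,0,0,0],
  ],
)

```text
time_s: 16.1
position: [0.461, -0.1284, 0.0957]
tcp_rot: [[-0.5, 0.866, -0.0], [0.866, 0.5, 0.0], [0.0, 0.0, -1.0]]
force: [-0.2, -0.1, -2.1]
opening: 0.674
grasp_force: 29.9
```

```bash
python3 - <<'E'
from h import *
plan((.461,-.129,.0763,30))
c=viewer.capture("side");b=B["wash"];s=bot.read_state()["position"]
cv2.imwrite("pics/p4.png",tile(c,(.461,-.129,.05),brings(s[0],s[1],*b[2:],s[2]-.0731)+[(.461,-.129,.009,.086,(255,0,255))],100,100,5))
E
```

```text
16.1 [ 0.461  -0.1284  0.0957] 0.674 29.9 [-0.2 -0.1 -2.1]
[-0.002, -0.001, 0.065] [0.0, -0.0, -0.0] rows 0.5 0.0
```

View pics/p4.png

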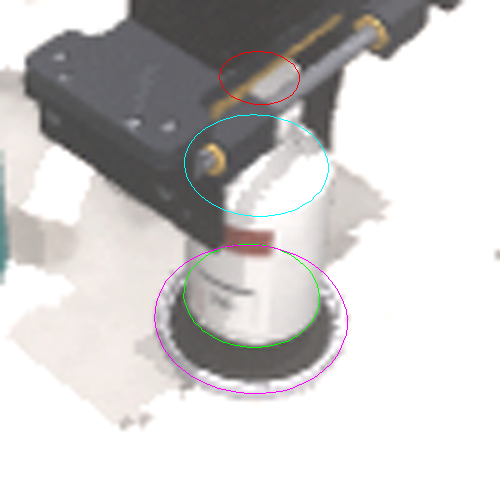

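The crop shows wash on its rings (foot at (251,295)) over the XL well at (251,320). I lower and release.

move_arm(
  increments=[
    [0,0,0.025,0,0,0,0],
    [0,0,0.05,0,0,0,0],
    [0,0,0.061,0,0,0,0],
    [0,0,0.065,0,0,0,0],
    [0,0,0.065,0,0,0,0],
    [0,0,0.065,0,0,0,0],
    [0,0,0.065,0,0,0,0.75],
    [0,0,0.065,0,0,0,0.9],
    [0,0,0.065,0,0,0,1],
    [0,0,0.065,0,0,0,1],
  ],
)

```text
time_s: 16.98
position: [0.4608, -0.1289, 0.0765]
tcp_rot: [[-0.499, 0.867, 0.001], [0.867, 0.499, -0.0], [-0.001, 0.0, -1.0]]
force: [0.1, -0.4, -1.1]
opening: 0.89
grasp_force: 0.0
```

move_arm(
  increments=[
    [0,0,0,0,0,0,1],
    [0,0,0,0,0,0,1],
    [0,0,-0.05,0,0,0,1],
    [0,0,-0.13,0,0,0,1],
    [0,0,-0.23,0,0,0,1],
    [0,0,-0.31,0,0,0,1],
    [0,0,-0.35,0,0,0,1],
    [0,0,-0.35,0,0,0,1],
    [0,0,-0.35,0,0,0,1],
  ],
)

```text
time_s: 17.73
position: [0.4607, -0.1288, 0.1818]
tcp_rot: [[-0.499, 0.867, 0.001], [0.867, 0.499, -0.001], [-0.001, 0.001, -1.0]]
force: [-0.1, 1.0, -0.7]
opening: 0.997
grasp_force: 0.0
```

```bash
python3 - <<'E'
from h import *
plan((.6115,-.277,.16,0))
c=viewer.capture("side");b=B["wash"]; k=B["control"]
cv2.imwrite("pics/p5.png",np.hstack([tile(c,(.461,-.129,.05),brings(.461,-.129,*b[2:],.003)+[(.461,-.129,.009,.086,(255,0,255))],80,80,5),tile(c,(*k[:2],.03),brings(.6115,-.277,*k[2:]),80,80,5)]))
E
```

```text
17.73 [ 0.4607 -0.1288  0.1818] 0.997 0.0 [-0.1  1.  -0.7]
[-0.679, 0.189, 0.074] [0.0, 0.0, 0.166] rows 5.1 4.2
```

View pics/p5.png

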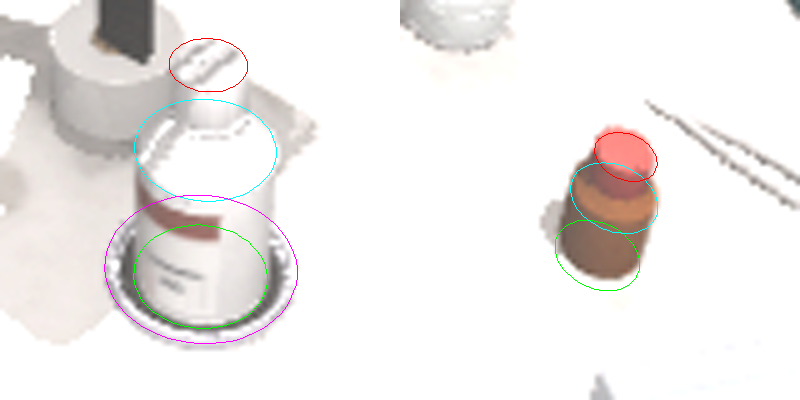

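Wash sits centred in XL. The control ring is about 1.6 px too low, so control is at about (0.613,-0.2735). I go over it.

move_arm(
  increments=[
    [-0.67,0.199,0,0,0,0.166,1],
    [-0.67,0.199,0,0,0,0.166,1],
    [-0.67,0.199,0,0,0,0.166,1],
    [-0.67,0.199,0,0,0,0.166,1],
    [-0.67,0.199,0,0,0,0.166,1],
    [-0.67,0.199,0.074,0,0,0.166,1],
    [-0.67,0.199,0.15,0,0,0.166,1],
    [-0.67,0.199,0.2,0,0,0.166,1],
    [-0.67,0.199,0.2,0,0,0.166,1],
    [-0.67,0.199,0.2,0,0,0.166,1],
  ],
)

```text
time_s: 18.62
position: [0.6111, -0.2722, 0.1184]
tcp_rot: [[-0.001, 1.0, -0.005], [1.0, 0.001, 0.003], [0.003, -0.005, -1.0]]
force: [0.4, 0.3, 0.8]
opening: 0.998
grasp_force: 0.0
```

```bash
python3 - <<'E'
from h import *
plan((.613,-.2735,.025,0))
c=viewer.capture("side"); k=B["control"]
cv2.imwrite("pics/g4.png",tile(c,(*k[:2],.06),brings(.613,-.2735,*k[2:]),90,90,6))
E
```

```text
18.62 [ 0.6111 -0.2722  0.1184] 0.998 0.0 [0.4 0.3 0.8]
[-0.005, 0.008, 0.311] [-0.002, -0.001, 0.0] rows 2.2 0.0
```

View pics/g4.png

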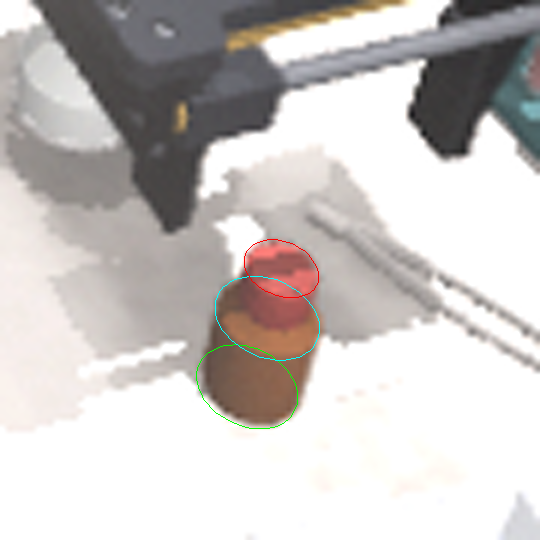

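The crop shows control (cap (282,268)) on its rings, midway between the open fingers. I lower and grip.

move_arm(
  increments=[
    [0,0.003,0.07,0,0,0,1],
    [0,0.003,0.15,0,0,0,1],
    [0,0.003,0.23,0,0,0,1],
    [0,0.003,0.29,0,0,0,0.9],
    [0,0.003,0.311,0,0,0,0.8],
    [0,0.003,0.311,0,0,0,0.7],
    [0,0.003,0.311,0,0,0,0.6],
    [0,0.003,0.311,0,0,0,0],
    [0,0.003,0.311,0,0,0,0],
    [0,0.003,0.311,0,0,0,0],
  ],
)

```text
time_s: 19.5
position: [0.6143, -0.2736, 0.0296]
tcp_rot: [[-0.001, 1.0, 0.002], [1.0, 0.001, -0.001], [-0.001, 0.002, -1.0]]
force: [1.2, 1.0, -0.2]
opening: 0.552
grasp_force: 0.0
```

move_arm(
  increments=[
    [0,0,0,0,0,0,0],
    [0,0,0,0,0,0,0],
    [0,0,0,0,0,0,0],
    [0,0,0,0,0,0,0],
    [0,0,0,0,0,0,0],
    [0,0,0,0,0,0,0],
    [0,0,0,0,0,0,0],
  ],
)

```text
time_s: 20.08
position: [0.6137, -0.2733, 0.0285]
tcp_rot: [[-0.001, 1.0, 0.001], [1.0, 0.001, -0.0], [-0.0, 0.001, -1.0]]
force: [-0.9, 0.6, 4.7]
opening: 0.366
grasp_force: 30.0
```

```bash
python3 - <<'E'
from h import *
plan((.436,-.284,.09,0))
E
```

```text
20.08 [ 0.6137 -0.2733  0.0285] 0.366 30.0 [-0.9  0.6  4.7]
[-0.035, -0.592, -0.205] [0.0, 0.0, 0.0] rows 4.5 0.0
```

move_arm(
  increments=[
    [0,0,-0.06,0,0,0,0],
    [0,0,-0.14,0,0,0,0],
    [0,-0.04,-0.2,0,0,0,0],
    [-0.01,-0.12,-0.2,0,0,0,0],
    [-0.014,-0.22,-0.2,0,0,0,0],
    [-0.02,-0.33,-0.2,0,0,0,0],
    [-0.025,-0.43,-0.2,0,0,0,0],
    [-0.03,-0.52,-0.2,0,0,0,0],
    [-0.034,-0.57,-0.2,0,0,0,0],
    [-0.035,-0.592,-0.2,0,0,0,0],
  ],
)

```text
time_s: 20.92
position: [0.4331, -0.283, 0.0876]
tcp_rot: [[0.001, 1.0, -0.003], [1.0, -0.001, 0.002], [0.002, -0.003, -1.0]]
force: [0.4, -0.0, -0.5]
opening: 0.363
grasp_force: 30.0
```

move_arm(
  increments=[
    [0,0,0.02,0,0,0,0],
    [0,0,0.06,0,0,0,0],
    [0,0,0.1,0,0,0,0],
    [0,0,0.12,0,0,0,0],
    [0,0,0.12,0,0,0,0],
    [0,0,0.12,0,0,0,0],
    [0,0,0.12,0,0,0,0],
  ],
)

```text
time_s: 21.5
position: [0.4366, -0.284, 0.0521]
tcp_rot: [[-0.002, 1.0, 0.001], [1.0, 0.002, -0.001], [-0.001, 0.001, -1.0]]
force: [0.4, 0.5, -0.4]
opening: 0.365
grasp_force: 30.0
```

```bash
python3 - <<'E'
from h import *
plan((.436,-.284,.0317,0))
E
```

```text
21.5 [ 0.4366 -0.284   0.0521] 0.365 30.0 [ 0.4  0.5 -0.4]
[0.0, -0.002, 0.068] [0.0, 0.0, 0.001] rows 0.5 0.0
```

move_arm(
  increments=[
    [0,0,0.025,0,0,0,0],
    [0,0,0.05,0,0,0,0],
    [0,0,0.062,0,0,0,0],
    [0,0,0.068,0,0,0,0],
    [0,0,0.068,0,0,0,0],
    [0,0,0.068,0,0,0,0],
    [0,0,0.068,0,0,0,0.45],
    [0,0,0.068,0,0,0,0.65],
    [0,0,0.068,0,0,0,0.85],
    [0,0,0.068,0,0,0,0.9],
  ],
)

```text
time_s: 22.33
position: [0.4359, -0.2839, 0.0316]
tcp_rot: [[-0.001, 1.0, 0.0], [1.0, 0.001, -0.0], [-0.0, 0.0, -1.0]]
force: [-0.5, 0.1, 0.2]
opening: 0.584
grasp_force: 0.0
```

move_arm(
  increments=[
    [0,0,0,0,0,0,1],
    [0,0,-0.03,0,0,0,1],
    [0,0,-0.1,0,0,0,1],
    [0,0,-0.2,0,0,0,1],
    [0,0,-0.32,0,0,0,1],
    [0,0,-0.45,0,0,0,1],
    [0,0,-0.55,0,0,0,1],
    [0,0,-0.6,0,0,0,1],
    [0,0,-0.6,0,0,0,1],
    [0,0,-0.6,0,0,0,1],
  ],
)

```text
time_s: 23.17
position: [0.436, -0.2839, 0.2128]
tcp_rot: [[-0.001, 1.0, 0.002], [1.0, 0.001, -0.002], [-0.002, 0.002, -1.0]]
force: [-0.8, -0.1, -0.2]
opening: 1.003
grasp_force: 0.0
```

```bash
python3 - <<'E'
from h import *
plan()
c=viewer.capture("side")
P=dict(wash=(.461,-.129,86),amber=(.442,.29,73),control=(.436,-.284,59),vial=(.431,.147,51))
T=[tile(c,(x,y,.05),brings(x,y,*B[k][2:],.003)+[(x,y,.009,d/1e3,(255,0,255))],66,50,6) for k,(x,y,d) in P.items()]
cv2.imwrite("pics/end.png",np.vstack([np.hstack(T[:2]),np.hstack(T[2:])]))
E
```

```text
23.17 [ 0.436  -0.2839  0.2128] 1.003 0.0 [-0.8 -0.1 -0.2]
```

View pics/end.png

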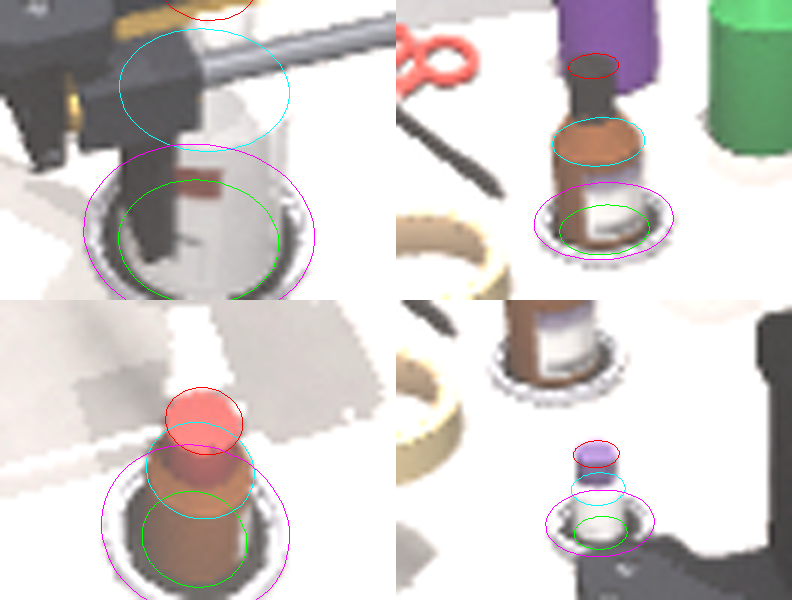

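All four bottles stand inside their wells and match the rings. The gripper is clear at z = 0.213. I hand the job in.

```bash
python3 -c "
from rig import workorder
print(workorder.hand_in())"
```

```text
the job is handed in; nothing more can be done
None
```

I stood all four bottles upright in their size-matched holders and handed the job in at about 23 s of the 99 s allowed. The last side-camera picture showed each bottle inside its well; the hand-in gave no verdict, and I did not re-measure the beaker and label roll, which I planned every move to clear.

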